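Snap the lid of the ball box shut all round

TASK

The lid of the clear box of spare balls has only been laid on, with its four rim edges still standing up. Go round the rim with your fingertips and press each edge down firmly, but without forcing it, until every one has clicked shut and lies flush with the corners. Only press: the box must not be lifted, tipped or pushed across the bench, and the other things stay where they are.

Things in the scene. Friction and masses are not known exactly. Their poses are not given: they have to be found in the camera images.
- snap_box: Clear plastic box of small balls (140 x 190 mm, 66 high) with a white lid laid on in its right place. Loose on the bench, 0.65 to 0.95 kg in all. Origin: centre of the underside, on the bench; z up, y along the long side, -x the side nearer the robot. Pressing on the rim does not tip it; over 80 N cracks it.
- lid_center (a point): Point on the box's centre line at the height of the shut rim, 72 mm above the bench. The lid is 150 x 200 mm outside (x by y); its middle panel lies 5 mm lower. Its four stiff corners (29 x 29 mm, top at 72 mm) are seated already; between them, parted by narrow slots, are four snap edges.
- near_edge_top (a point): Point to press, straight down, on the lid's near long snap edge (on the box's -x side; 138 mm long, 29 mm wide, 4 thick, a 13 mm lip hanging from its outer border): middle of its length, on top, 8 mm in from the outer border. Moves with the edge: about 77 mm above the bench while it stands up, 72 mm (level with the corners) when shut.
- near_edge (a joint): Angle of the near long snap edge about its inner border, rad: 0 = standing up (outer border 7 mm too high), 0.26 = fully down, flush. Let go before about 0.17 (2 mm short of flush at the point to press) it springs back up; beyond that it snaps down by itself and stays. The click takes about 7 to 14 N there, straight down.
- far_edge_top (a point): Point to press, straight down, on the lid's far long snap edge (on the box's +x side; 138 mm long, 29 mm wide, 4 thick, a 13 mm lip hanging from its outer border): middle of its length, on top, 8 mm in from the outer border. Moves with the edge: about 77 mm above the bench while it stands up, 72 mm (level with the corners) when shut.
- far_edge (a joint): Angle of the far long snap edge about its inner border, rad: 0 = standing up (outer border 7 mm too high), 0.26 = fully down, flush. Let go before about 0.17 (2 mm short of flush at the point to press) it springs back up; beyond that it snaps down by itself and stays. The click takes about 7 to 14 N there, straight down.
- left_edge_top (a point): Point to press, straight down, on the lid's left short snap edge (on the box's +y side; 88 mm long, 29 mm wide, 4 thick, a 13 mm lip hanging from its outer border): middle of its length, on top, 8 mm in from the outer border. Moves with the edge: about 77 mm above the bench while it stands up, 72 mm (level with the corners) when shut.
- left_edge (a joint): Angle of the left short snap edge about its inner border, rad: 0 = standing up (outer border 7 mm too high), 0.26 = fully down, flush. Let go before about 0.17 (2 mm short of flush at the point to press) it springs back up; beyond that it snaps down by itself and stays. The click takes about 7 to 14 N there, straight down.
- right_edge_top (a point): Point to press, straight down, on the lid's right short snap edge (on the box's -y side; 88 mm long, 29 mm wide, 4 thick, a 13 mm lip hanging from its outer border): middle of its length, on top, 8 mm in from the outer border. Moves with the edge: about 77 mm above the bench while it stands up, 72 mm (level with the corners) when shut.
- right_edge (a joint): Angle of the right short snap edge about its inner border, rad: 0 = standing up (outer border 7 mm too high), 0.26 = fully down, flush. Let go before about 0.17 (2 mm short of flush at the point to press) it springs back up; beyond that it snaps down by itself and stays. The click takes about 7 to 14 N there, straight down.
- rice_bowl: White ceramic rice bowl, 116 mm across, 58 mm high, left of the box. Origin: centre of its foot. To be left alone.
- maraca: Red plastic maraca lying right of the box, 200 mm long, head 70 mm thick. Origin: on the bench under its middle; x points to the head. To be left alone.
- kendama: Wooden kendama lying beyond the box, ball on its spike, 190 mm long, ball 60 mm across. Origin: on the bench under its cross-piece; x points to the ball. To be left alone.
- steel_pot: Small steel pot with a tight lid, 125 mm across, 115 mm high over the knob, two side handles (166 mm over these), beyond the box to the right. Origin: centre of its base. To be left alone.
- mug: White ceramic mug, 72 mm across, 78 mm high, handle at its +y; between the robot and the box. Origin: centre of its base. To be left alone.
- toy_car: Wooden toy car 85 x 56 mm, 45 mm high, between the robot and the box. Origin: on the bench under its middle. To be left alone.
Not all that is in view belongs to the job. What is shaped like the snap_box but red or turquoise is not meant.

How it is judged (in metres and radians):
At the end, for the whole second after the job is handed in: All four snap edges of the lid are down past the click (at least 0.22 of 0.26 rad) and stay so unheld; the box stands flat and still on the bench within 50 mm of where it was, and the bowl, maraca, kendama, pot, mug and car are each within 30 mm of where they were (value of joint each of near_edge, far_edge, left_edge, right_edge above 0.22 rad and angle between snap_box's own z axis and vertical below 0.03 rad and height (world z) of snap_box below 0.005 m and distance of snap_box from where it was at the start of the episode below 0.05 m and linear speed of snap_box below 0.02 m/s and distance of each of rice_bowl, maraca, kendama, steel_pot, mug, toy_car from where it was at the start of the episode below 0.03 m); the robot touches nothing.
It fails at once if the box is lifted (height (world z) of snap_box above 0.015 m).
It fails at once if the box is tipped (angle between snap_box's own z axis and vertical above 0.12 rad).
It fails at once if the box is shoved or carried more than 50 mm (distance of snap_box from where it was at the start of the episode above 0.05 m).
It fails at once if the robot presses or squeezes the box or its lid with more than 80 N (contact force between any of the fingers, the arm and snap_box above 80 N).
It fails at once if the bowl, maraca, kendama, pot, mug or toy car is shifted by more than 30 mm (distance of any of rice_bowl, maraca, kendama, steel_pot, mug, toy_car from where it was at the start of the episode above 0.03 m).
It also fails if it takes over 51 s, if anything falls off the work surface, if the arm or the gripper's body presses on something with over 40 N, if the wrist force passes 120 N, or if a joint passes its speed limit or range.

ROBOT

A 6-joint arm with a two-finger parallel gripper is mounted at the origin on the work surface. World frame = base frame: x ahead of the robot, y to its left, z up, the work surface at z = 0. Lengths are in mm, angles in rad, forces in N, time in s.
With the tool pointing down it reaches from about 325 to 775 mm from the base axis. Payload 5.5 kg.
Tool frame: the origin (TCP) lies between the finger pads; the fingertips stand 8 mm ahead of it and the grasp point (between the pads) lies 11 mm behind it; z points along the fingers, y is the line along which they close (so a half turn about z gives the same grasp; the last joint's range is limited). The gripper opens to 85 mm and grips with 20 to 120 N. Pads are 22 mm wide; open, the fingers measure 114 mm over their backs; the gripper's body (76 mm by 85 mm) begins 54 mm behind the grasp point. The pads swing forward as they close: fully open they stand 13 mm farther back than shut.
Start: joints at [1.136, 0.091, 1.231, -0, 1.82, -0.057], TCP at [221.331, 557.7, 239.275] pointing down, gripper open.
Joint ranges: [-2.87, 2.87], [-0.86, 2.18], [0.17, 2.46], [-1.51, 4.65], [0.06, 2.69], [-2.65, 2.65]. Speed limits (rad/s): [2.57, 2.57, 3.01, 3.14, 3.14, 3.14].

INTERFACE

Orientations are given as a 3x3 rotation matrix whose columns are the frame's x, y, z axes.
In Python, from rig import env, vision, job_done gives the robot as it stands.
- The arm moves only by the tool arm_command, never from a script. Its argument "steps" is a list of rows, each a list of 7 numbers: the shift along the tool's x, y, z in units of 25 mm (1.0 is 25 mm), then the turn, a rotation vector about the tool's x, y, z in units of 0.08 rad (1.0 is 0.08 rad), then the opening in per cent of the stroke, from 0 (shut) to 100 (fully open). A call has exactly 8 rows; each row shifts and turns the commanded pose from where the row before left it, along the tool's axes as they then stand; what a row does not reach is not made up. A row lasts 1/12 s, in which the tool goes at most 41.7 mm and 7.16 degrees, less where a joint would pass 70% of its speed; a pose out of reach is approached as far as the arm can. A call with a number of a shift or a turn outside -1 to 1 is refused whole. A call with a gripper value outside its range is refused whole. The fingers move at their own pace and stop on an object; the grip force is fixed at half the most. Time passes only in rows, so rows that do not move let the fingers close, or fill a call up. It gives the time, the measured TCP pose, the force, the opening and the grip force at its end, in the units of the state.
- env.state(): the state, without advancing time (a new reading comes with each control period).
- vision.read_camera(name): name is "side" or "top" or "wrist"; returns the picture (480x640x3 uint8, red, green, blue); there is no depth.
- vision.calibration(name): a dict with "fx", "fy", "cx", "cy" (pixels), "xyz" and "attitude" of the camera in the world. Camera axes: x right, y up, looking along -z (the intrinsics and any distortion apply to the point x, -y, -z); pixel columns grow to the right and rows downward; lengths in mm; the calibration is good to about 2 mm. A picture is of the moment at which its call begins: read the wrist's pose just before it. calibration takes no time and is no camera call; for the wrist camera it gives the pose at the moment of the call.
- job_done(): hands the job in; it is judged then, once.
The state is a dict: "time_s": time; "joints": joint angles; "dq": joint speeds; "effort": joint torques, N m; "eef_pos": TCP position; "ee_rot": TCP orientation; "contact_force": force on the tool from outside, world axes, zero at the start; "torque": the same for the moment, N m; "finger_gap": finger opening in mm; "grip_force": force on a finger pad.
Only numpy, scipy, OpenCV 4.12 (cv2) and the standard library are available. Lean on these libraries where they do the work, as an engineer would, in place of code of your own. Each camera call takes 0.05 s, during which the arm holds its last target. There are 200 camera calls.

## Working session

There is one attempt and no reset: what is moved stays moved. The work goes in short steps, Python scripts to look and compute and a tool call to move; the robot and the scene stay as the last step left them, time stands still between calls to the robot, and variables do not carry over. Pictures are saved under pics/ and viewed, at most 10 in all, crops included, and the job is handed in when it is done.

Besides the shell and the picture viewer there is one more tool, called after ">>>" as a command line: name --pt "numbers of a row" for each row, then --argument value for the rest. arm_command: Moves the arm, as the interface text tells. Its arguments: {"type":"object","properties":{"steps":{"type":"array","items":{"type":"array","items":{"type":"number"}}}},"required":["steps"]}

```bash
mkdir -p pics; ls
python3 - <<'E'
from rig import env, vision
import cv2,numpy as np
s=env.state(); print({k:np.round(v,3).tolist() for k,v in s.items()})
for n in("top","side"):
    im=vision.read_camera(n); cv2.imwrite(f"pics/{n}0.png",im[:,:,::-1])
    print(n,vision.calibration(n))
E
```

```text
pics
{'time_s': 0.0, 'joints': [1.136, 0.092, 1.232, -0.0, 1.82, -0.057], 'dq': [-0.002, 0.003, -0.0, -0.003, -0.001, -0.0], 'effort': [-0.002, -45.873, -41.802, -0.0, 0.012, 0.0], 'eef_pos': [221.218, 557.442, 238.121], 'ee_rot': [[-0.929, 0.369, -0.001], [0.369, 0.929, -0.002], [0.0, -0.002, -1.0]], 'contact_force': [-0.499, -0.246, 0.483], 'torque': [-0.024, -0.002, 0.038], 'grip_force': 0.0, 'finger_gap': 85.216}
top {'fx': 611.4166375455692, 'fy': 611.4166375455692, 'cx': 313.633611774796, 'cy': 239.02034163482028, 'xyz': array([ 287.83453651,   18.492769  , 1249.13558935]), 'attitude': array([[ 0.01280699,  0.98396638, -0.17789364],
       [-0.99972617,  0.00911568, -0.02155201],
       [-0.01958483,  0.17812094,  0.98381368]])}
side {'fx': 590.6696740199562, 'fy': 590.6696740199562, 'cx': 319.8363230450508, 'cy': 237.91442885031248, 'xyz': array([ -87.92232828, -815.35330944, 1101.99050016]), 'attitude': array([[ 0.82894667,  0.39834502, -0.39264318],
       [-0.55924356,  0.5781029 , -0.59417479],
       [-0.00969841,  0.71212238,  0.70198836]])}
```

View pics/top0.png

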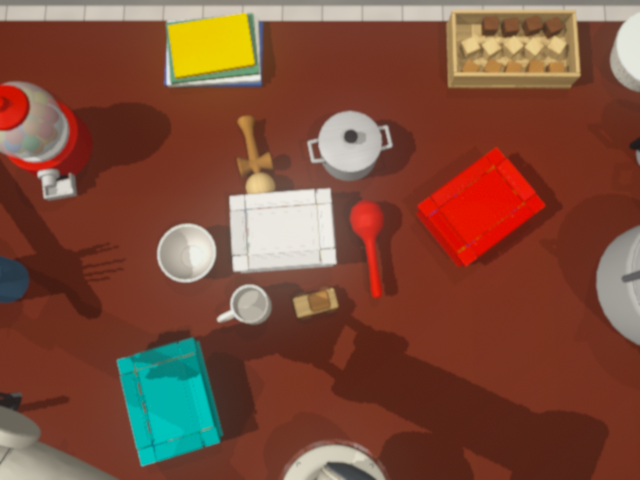

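View pics/side0.png

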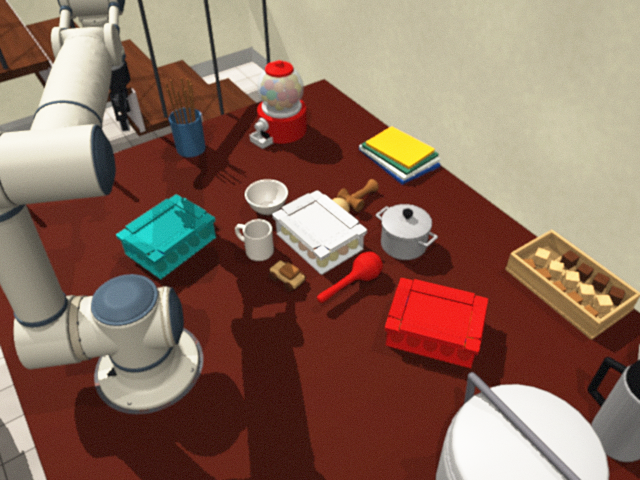

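The top view shows three box-shaped candidates: white at (283,230), red at (481,207) and turquoise at (169,401). The description calls for the clear box with the white lid, so I choose (283,230); in the side view it is at (320,230). The bowl is at (187,252), mug (250,305), car (316,303), maraca (370,240), kendama (257,165) and pot (350,145). Next I measure the lid and check it in a close crop.

```bash
cat > h.py <<'E'
import numpy as np,cv2
def cast(c,uv,z):
    uv=np.asarray(uv,float).reshape(-1,2)
    d=np.c_[(uv[:,0]-c["cx"])/c["fx"],-(uv[:,1]-c["cy"])/c["fy"],-np.ones(len(uv))]@np.array(c["attitude"]).T
    o=np.array(c["xyz"]); return o+d*((z-o[2])/d[:,2])[:,None]
def proj(c,P):
    q=(np.atleast_2d(P)-c["xyz"])@np.array(c["attitude"])
    return np.c_[c["cx"]-c["fx"]*q[:,0]/q[:,2],c["cy"]+c["fy"]*q[:,1]/q[:,2]]
E
python3 - <<'E'
from rig import vision
from h import *
c=vision.calibration("top"); im=cv2.imread("pics/top0.png")
hsv=cv2.cvtColor(im,cv2.COLOR_BGR2HSV)
m=((hsv[...,1]<40)&(hsv[...,2]>150)).astype(np.uint8)
m=cv2.morphologyEx(m,cv2.MORPH_CLOSE,np.ones((5,5)))
m=cv2.morphologyEx(m,cv2.MORPH_OPEN,np.ones((5,5)))
n,l,st,ce=cv2.connectedComponentsWithStats(m)
k=l[230,283]; print(st[k])
ct=max(cv2.findContours((l==k).astype(np.uint8),0,1)[0],key=cv2.contourArea)[:,0]
for z in(72,77):
    P=cast(c,ct,z)[:,:2].astype(np.float32); r=cv2.minAreaRect(P); print(z,r,cv2.boxPoints(r).round(1).tolist())
r=cv2.minAreaRect(ct.astype(np.float32)); 
x,y=200,100; big=cv2.resize(im[170:330,150:410],None,fx=3,fy=3,interpolation=cv2.INTER_CUBIC)
q=((cv2.boxPoints(r)-[150,170])*3).astype(int); cv2.polylines(big,[q],True,(0,0,255),1)
cv2.imwrite("pics/crop.png",big); print(cv2.boxPoints(r).tolist())
# clearances: obstacles roughly
for nme,uv,z in(("mug",(253,304),78),("car",(316,303),40),("maraca head",(367,218),35),("maraca neck",(375,260),20),("bowl",(187,252),58),("kball",(260,184),30),("pot",(350,140),90)):
    print(nme,cast(c,uv,z)[0].round())
E
```

```text
[ 229  188  108   85 8053]
72 ((519.0188598632812, 107.23345947265625), (157.32545471191406, 203.2711639404297), 4.933405876159668) [[431.8999938964844, 201.6999969482422], [449.3999938964844, -0.800000011920929], [606.0999755859375, 12.699999809265137], [588.5999755859375, 215.3000030517578]]
77 ((518.036865234375, 106.85653686523438), (156.65719604492188, 202.40773010253906), 4.933386325836182) [[431.29998779296875, 200.89999389648438], [448.70001220703125, -0.699999988079071], [604.7999877929688, 12.800000190734863], [587.4000244140625, 214.39999389648438]]
[[226.6251220703125, 194.78298950195312], [330.5614013671875, 186.93875122070312], [336.47149658203125, 265.2474060058594], [232.53521728515625, 273.0916442871094]]
mug [372. 159.  78.]
car [378.  39.  40.]
maraca head [552. -63.  35.]
maraca neck [468. -80.  20.]
bowl [475. 295.  58.]
kball [623. 157.  30.]
pot [698. -26.  90.]
```

View pics/crop.png

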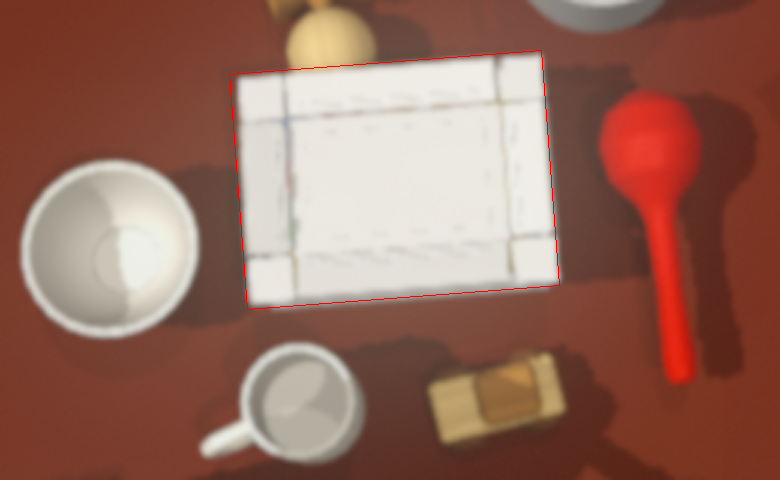

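The crop confirms the choice: the white lid fills the red outline from (232,74) to (558,285), with raised edges between its four corner squares. The lid centre is about (520,107) mm with a yaw of 4.9°. I turn to line up with the box and shut the fingers, then travel above the near edge.

>>> arm_command --pt "0 0 0 0 0 -0.97 0" --pt "0 0 0 0 0 -0.97 0" --pt "0 0 0 0 0 -0.97 0" --pt "0 0 0 0 0 -0.97 0" --pt "0 0 0 0 0 -0.97 0" --pt "0 0 0 0 0 -0.97 0" --pt "0 0 0 0 0 0 0" --pt "0 0 0 0 0 0 0"

```text
time_s: 0.77
eef_pos: [221.3, 557.6, 238.8]
ee_rot: [[-0.996, -0.085, -0.0], [-0.085, 0.996, -0.001], [0.0, -0.001, -1.0]]
contact_force: [-0.2, -0.0, 0.2]
finger_gap: 0.1
grip_force: 0.0
```

>>> arm_command --pt "-0.32 -0.79 0.1 0 0 0 0" --pt "-0.32 -0.79 0.1 0 0 0 0" --pt "-0.32 -0.79 0.1 0 0 0 0" --pt "-0.32 -0.79 0.1 0 0 0 0" --pt "-0.32 -0.79 0.1 0 0 0 0" --pt "-0.32 -0.79 0.1 0 0 0 0" --pt "-0.32 -0.79 0.1 0 0 0 0" --pt "-0.32 -0.79 0.1 0 0 0 0"

```text
time_s: 1.43
eef_pos: [299.2, 404.9, 219.0]
ee_rot: [[-0.996, -0.085, -0.0], [-0.085, 0.996, -0.0], [0.0, -0.0, -1.0]]
contact_force: [-0.3, 0.2, 0.4]
finger_gap: 0.1
grip_force: 0.0
```

>>> arm_command --pt "-0.32 -0.79 0.15 0 0 0 0" --pt "-0.32 -0.79 0.15 0 0 0 0" --pt "-0.32 -0.79 0.15 0 0 0 0" --pt "-0.32 -0.79 0.15 0 0 0 0" --pt "-0.32 -0.79 0.15 0 0 0 0" --pt "-0.32 -0.79 0.15 0 0 0 0" --pt "-0.32 -0.79 0.15 0 0 0 0" --pt "-0.32 -0.79 0.15 0 0 0 0"

```text
time_s: 2.1
eef_pos: [376.8, 253.1, 189.0]
ee_rot: [[-0.996, -0.085, 0.0], [-0.085, 0.996, -0.0], [-0.0, -0.0, -1.0]]
contact_force: [0.8, -0.0, -0.5]
finger_gap: 0.3
grip_force: 0.0
```

>>> arm_command --pt "-0.32 -0.79 0.15 0 0 0 0" --pt "-0.32 -0.79 0.15 0 0 0 0" --pt "-0.32 -0.79 0.15 0 0 0 0" --pt "-0.32 -0.79 0.15 0 0 0 0" --pt "-0.32 -0.79 0.15 0 0 0 0" --pt "-0.32 -0.79 0.15 0 0 0 0" --pt "-0.32 -0.79 0.15 0 0 0 0" --pt "-0.32 -0.79 0.15 0 0 0 0"

```text
time_s: 2.77
eef_pos: [454.4, 101.3, 159.0]
ee_rot: [[-0.996, -0.085, 0.0], [-0.085, 0.996, 0.0], [-0.0, 0.0, -1.0]]
contact_force: [0.7, -0.3, 0.7]
finger_gap: 0.1
grip_force: 0.0
```

Run:
```python
from rig import vision
from h import *
C=np.array([520,107.,72]);a=np.radians(4.93);ex=np.array([np.cos(a),np.sin(a),0]);ey=np.array([-ex[1],ex[0],0])
P=[C+i*75*ex+j*100*ey for i,j in((-1,-1),(-1,1),(1,1),(1,-1))]
P2=[C+i*46*ex+j*71*ey for i,j in((-1,-1),(-1,1),(1,1),(1,-1))]
def crop(im,c,x0,y0,w,h,k):
    b=cv2.resize(im[y0:y0+h,x0:x0+w],None,fx=k,fy=k,interpolation=cv2.INTER_CUBIC)
    for Q in(P,P2): cv2.polylines(b,[((proj(c,Q)-[x0-.5,y0-.5])*k).astype(int)],True,(0,0,255),1)
    return b
b1=crop(cv2.imread("pics/side0.png"),vision.calibration("side"),260,180,120,100,4)
b2=crop(cv2.imread("pics/top0.png"),vision.calibration("top"),215,175,130,110,3)
wc=vision.calibration("wrist"); w=vision.read_camera("wrist")[:,:,::-1].copy()
cv2.imwrite("pics/wrist.png",crop(w,wc,0,0,640,480,1))
o=np.zeros((400,480+390,3),np.uint8);o[:,:480]=b1;o[:330,480:]=b2
cv2.imwrite("pics/ov.png",cv2.resize(o,(800,368)))
```

```text
(no output)
```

View pics/ov.png

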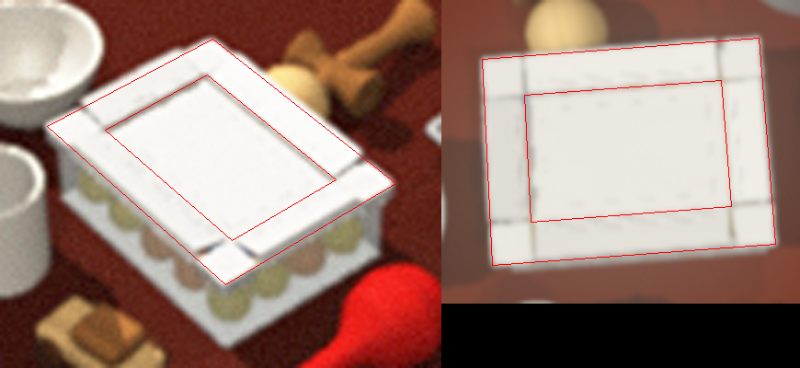

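View pics/wrist.png

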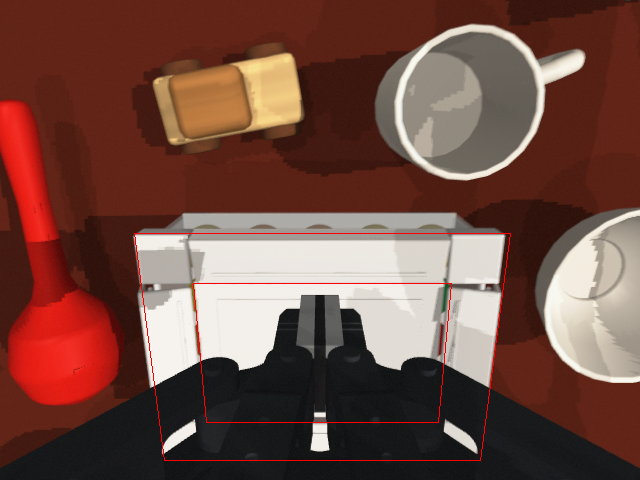

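The projected outlines match the lid in the side, top and wrist views to within about 2 mm, so I go down on the near edge.

>>> arm_command --pt "0 0 0.32 0 0 0 0" --pt "0 0 0.32 0 0 0 0" --pt "0 0 0.32 0 0 0 0" --pt "0 0 0.32 0 0 0 0" --pt "0 0 0.32 0 0 0 0" --pt "0 0 0.32 0 0 0 0" --pt "0 0 0.32 0 0 0 0" --pt "0 0 0.2 0 0 0 0"

```text
time_s: 3.48
eef_pos: [453.7, 102.6, 96.9]
ee_rot: [[-0.996, -0.088, -0.001], [-0.088, 0.996, -0.0], [0.001, -0.0, -1.0]]
contact_force: [0.1, -0.7, -0.0]
finger_gap: 0.2
grip_force: 0.0
```

>>> arm_command --pt "0 0 0.06 0 0 0 0" --pt "0 0 0.06 0 0 0 0" --pt "0 0 0.06 0 0 0 0" --pt "0 0 0.06 0 0 0 0" --pt "0 0 0.06 0 0 0 0" --pt "0 0 0.06 0 0 0 0" --pt "0 0 0.06 0 0 0 0" --pt "0 0 0 0 0 0 0"

```text
time_s: 4.15
eef_pos: [454.0, 102.3, 87.5]
ee_rot: [[-0.996, -0.088, -0.0], [-0.088, 0.996, -0.0], [0.0, -0.0, -1.0]]
contact_force: [-0.1, 0.1, 0.4]
finger_gap: 0.1
grip_force: 0.0
```

>>> arm_command --pt "0 0 0.04 0 0 0 0" --pt "0 0 0.04 0 0 0 0" --pt "0 0 0.04 0 0 0 0" --pt "0 0 0.04 0 0 0 0" --pt "0 0 0 0 0 0 0" --pt "0 0 0 0 0 0 0" --pt "0 0 0 0 0 0 0" --pt "0 0 0 0 0 0 0"

```text
time_s: 4.82
eef_pos: [454.0, 102.4, 84.9]
ee_rot: [[-0.996, -0.088, -0.0], [-0.088, 0.996, 0.0], [0.0, 0.0, -1.0]]
contact_force: [-4.2, -0.9, 6.5]
finger_gap: -0.1
grip_force: 3.5
```

Contact, at 6.5 N. I press further in small steps.

>>> arm_command --pt "0 0 0.04 0 0 0 0" --pt "0 0 0.04 0 0 0 0" --pt "0 0 0.04 0 0 0 0" --pt "0 0 0 0 0 0 0" --pt "0 0 0 0 0 0 0" --pt "0 0 0 0 0 0 0" --pt "0 0 0 0 0 0 0" --pt "0 0 0 0 0 0 0"

```text
time_s: 5.48
eef_pos: [454.2, 102.4, 80.6]
ee_rot: [[-0.996, -0.088, -0.0], [-0.088, 0.996, 0.0], [0.0, 0.0, -1.0]]
contact_force: [-0.7, 0.1, 0.5]
finger_gap: 0.3
grip_force: 0.2
```

The force dropped, so the edge clicked. One firm press to seat it.

>>> arm_command --pt "0 0 0.04 0 0 0 0" --pt "0 0 0.04 0 0 0 0" --pt "0 0 0 0 0 0 0" --pt "0 0 0 0 0 0 0" --pt "0 0 0 0 0 0 0" --pt "0 0 0 0 0 0 0" --pt "0 0 0 0 0 0 0" --pt "0 0 0 0 0 0 0"

```text
time_s: 6.15
eef_pos: [454.3, 102.4, 79.9]
ee_rot: [[-0.996, -0.088, 0.001], [-0.088, 0.996, 0.0], [-0.001, 0.0, -1.0]]
contact_force: [-2.9, 0.1, 7.0]
finger_gap: -0.0
grip_force: 3.5
```

>>> arm_command --pt "0 0 -0.6 0 0 0 0" --pt "0 0 -0.6 0 0 0 0" --pt "-0.44 0.6 0 0 0 0 0" --pt "-0.44 0.6 0 0 0 0 0" --pt "-0.44 0.6 0 0 0 0 0" --pt "-0.44 0.6 0 0 0 0 0" --pt "-0.44 0.6 0 0 0 0 0" --pt "-0.44 0.6 0 0 0 0 0"

```text
time_s: 6.82
eef_pos: [512.4, 198.6, 108.4]
ee_rot: [[-0.996, -0.088, -0.0], [-0.088, 0.996, -0.0], [0.0, -0.0, -1.0]]
contact_force: [-0.3, -0.1, 0.2]
finger_gap: -0.2
grip_force: 0.0
```

>>> arm_command --pt "0 0 0.2 0 0 0 0" --pt "0 0 0.2 0 0 0 0" --pt "0 0 0.2 0 0 0 0" --pt "0 0 0.04 0 0 0 0" --pt "0 0 0.04 0 0 0 0" --pt "0 0 0 0 0 0 0" --pt "0 0 0 0 0 0 0" --pt "0 0 0 0 0 0 0"

```text
time_s: 7.48
eef_pos: [512.2, 197.6, 92.2]
ee_rot: [[-0.996, -0.087, 0.001], [-0.087, 0.996, 0.0], [-0.001, 0.0, -1.0]]
contact_force: [-0.5, -0.5, -0.2]
finger_gap: -0.0
grip_force: 0.0
```

>>> arm_command --pt "0 0 0.06 0 0 0 0" --pt "0 0 0.06 0 0 0 0" --pt "0 0 0.06 0 0 0 0" --pt "0 0 0.04 0 0 0 0" --pt "0 0 0.04 0 0 0 0" --pt "0 0 0.04 0 0 0 0" --pt "0 0 0 0 0 0 0" --pt "0 0 0 0 0 0 0"

```text
time_s: 8.15
eef_pos: [512.1, 198.1, 85.2]
ee_rot: [[-0.996, -0.088, 0.001], [-0.088, 0.996, 0.001], [-0.001, 0.001, -1.0]]
contact_force: [-1.6, 0.8, 5.3]
finger_gap: -0.3
grip_force: 2.5
```

>>> arm_command --pt "0 0 0.04 0 0 0 0" --pt "0 0 0.04 0 0 0 0" --pt "0 0 0.04 0 0 0 0" --pt "0 0 0 0 0 0 0" --pt "0 0 0 0 0 0 0" --pt "0 0 0 0 0 0 0" --pt "0 0 0 0 0 0 0" --pt "0 0 0 0 0 0 0"

```text
time_s: 8.82
eef_pos: [512.1, 197.6, 81.0]
ee_rot: [[-0.996, -0.088, -0.0], [-0.088, 0.996, -0.0], [0.0, -0.0, -1.0]]
contact_force: [0.5, 1.1, 0.7]
finger_gap: -0.3
grip_force: 0.4
```

>>> arm_command --pt "0 0 0.04 0 0 0 0" --pt "0 0 0.04 0 0 0 0" --pt "0 0 0 0 0 0 0" --pt "0 0 0 0 0 0 0" --pt "0 0 0 0 0 0 0" --pt "0 0 0 0 0 0 0" --pt "0 0 0 0 0 0 0" --pt "0 0 0 0 0 0 0"

```text
time_s: 9.48
eef_pos: [512.1, 197.6, 80.0]
ee_rot: [[-0.996, -0.088, 0.0], [-0.088, 0.996, -0.0], [-0.0, -0.0, -1.0]]
contact_force: [-2.0, 0.3, 5.2]
finger_gap: -0.2
grip_force: 2.7
```

The left edge clicked too. Far edge next.

>>> arm_command --pt "0 0 -0.6 0 0 0 0" --pt "0 0 -0.6 0 0 0 0" --pt "-0.445 -0.61 0 0 0 0 0" --pt "-0.445 -0.61 0 0 0 0 0" --pt "-0.445 -0.61 0 0 0 0 0" --pt "-0.445 -0.61 0 0 0 0 0" --pt "-0.445 -0.61 0 0 0 0 0" --pt "-0.445 -0.61 0 0 0 0 0"

```text
time_s: 10.15
eef_pos: [586.7, 111.4, 108.4]
ee_rot: [[-0.996, -0.087, -0.001], [-0.087, 0.996, -0.001], [0.001, -0.001, -1.0]]
contact_force: [0.7, -0.6, -0.4]
finger_gap: -0.3
grip_force: 0.0
```

>>> arm_command --pt "0 0 0.2 0 0 0 0" --pt "0 0 0.2 0 0 0 0" --pt "0 0 0.2 0 0 0 0" --pt "0 0 0.04 0 0 0 0" --pt "0 0 0.04 0 0 0 0" --pt "0 0 0 0 0 0 0" --pt "0 0 0 0 0 0 0" --pt "0 0 0 0 0 0 0"

```text
time_s: 10.82
eef_pos: [586.5, 112.9, 92.7]
ee_rot: [[-0.996, -0.088, 0.001], [-0.088, 0.996, 0.0], [-0.001, 0.0, -1.0]]
contact_force: [-0.4, 0.1, 0.5]
finger_gap: 0.1
grip_force: 0.0
```

>>> arm_command --pt "0 0 0.06 0 0 0 0" --pt "0 0 0.06 0 0 0 0" --pt "0 0 0.06 0 0 0 0" --pt "0 0 0.04 0 0 0 0" --pt "0 0 0.04 0 0 0 0" --pt "0 0 0.04 0 0 0 0" --pt "0 0 0 0 0 0 0" --pt "0 0 0 0 0 0 0"

```text
time_s: 11.48
eef_pos: [586.9, 112.6, 85.6]
ee_rot: [[-0.996, -0.088, 0.001], [-0.088, 0.996, 0.0], [-0.001, 0.0, -1.0]]
contact_force: [-1.0, 0.3, 4.5]
finger_gap: -0.2
grip_force: 2.4
```

>>> arm_command --pt "0 0 0.04 0 0 0 0" --pt "0 0 0.04 0 0 0 0" --pt "0 0 0.04 0 0 0 0" --pt "0 0 0 0 0 0 0" --pt "0 0 0 0 0 0 0" --pt "0 0 0 0 0 0 0" --pt "0 0 0 0 0 0 0" --pt "0 0 0 0 0 0 0"

```text
time_s: 12.15
eef_pos: [587.0, 112.5, 82.1]
ee_rot: [[-0.996, -0.088, 0.001], [-0.088, 0.996, 0.0], [-0.001, 0.0, -1.0]]
contact_force: [2.4, 0.3, 3.4]
finger_gap: -0.1
grip_force: 1.5
```

>>> arm_command --pt "0 0 0.04 0 0 0 0" --pt "0 0 0.04 0 0 0 0" --pt "0 0 0 0 0 0 0" --pt "0 0 0 0 0 0 0" --pt "0 0 0 0 0 0 0" --pt "0 0 0 0 0 0 0" --pt "0 0 0 0 0 0 0" --pt "0 0 0 0 0 0 0"

```text
time_s: 12.82
eef_pos: [586.3, 112.5, 79.9]
ee_rot: [[-0.996, -0.088, -0.001], [-0.088, 0.996, -0.0], [0.001, -0.0, -1.0]]
contact_force: [0.1, 0.2, 5.5]
finger_gap: 0.3
grip_force: 3.1
```

The far edge is down. Right edge next.

>>> arm_command --pt "0 0 -0.6 0 0 0 0" --pt "0 0 -0.6 0 0 0 0" --pt "0.445 -0.61 0 0 0 0 0" --pt "0.445 -0.61 0 0 0 0 0" --pt "0.445 -0.61 0 0 0 0 0" --pt "0.445 -0.61 0 0 0 0 0" --pt "0.445 -0.61 0 0 0 0 0" --pt "0.445 -0.61 0 0 0 0 0"

```text
time_s: 13.48
eef_pos: [526.2, 14.9, 107.9]
ee_rot: [[-0.996, -0.088, -0.004], [-0.088, 0.996, 0.0], [0.004, 0.001, -1.0]]
contact_force: [0.7, -0.5, -0.2]
finger_gap: -0.0
grip_force: 0.0
```

>>> arm_command --pt "0 0 0.2 0 0 0 0" --pt "0 0 0.2 0 0 0 0" --pt "0 0 0.2 0 0 0 0" --pt "0 0 0.04 0 0 0 0" --pt "0 0 0.04 0 0 0 0" --pt "0 0 0 0 0 0 0" --pt "0 0 0 0 0 0 0" --pt "0 0 0 0 0 0 0"

```text
time_s: 14.15
eef_pos: [528.3, 15.8, 93.0]
ee_rot: [[-0.996, -0.088, 0.0], [-0.088, 0.996, 0.0], [-0.0, -0.0, -1.0]]
contact_force: [0.4, -0.5, -0.5]
finger_gap: 0.1
grip_force: 0.0
```

>>> arm_command --pt "0 0 0.06 0 0 0 0" --pt "0 0 0.06 0 0 0 0" --pt "0 0 0.06 0 0 0 0" --pt "0 0 0.04 0 0 0 0" --pt "0 0 0.04 0 0 0 0" --pt "0 0 0.04 0 0 0 0" --pt "0 0 0 0 0 0 0" --pt "0 0 0 0 0 0 0"

```text
time_s: 14.82
eef_pos: [528.2, 15.3, 85.8]
ee_rot: [[-0.996, -0.088, 0.0], [-0.088, 0.996, -0.0], [-0.0, -0.0, -1.0]]
contact_force: [-0.9, -0.8, 3.6]
finger_gap: 0.1
grip_force: 1.8
```

>>> arm_command --pt "0 0 0.04 0 0 0 0" --pt "0 0 0.04 0 0 0 0" --pt "0 0 0.04 0 0 0 0" --pt "0 0 0 0 0 0 0" --pt "0 0 0 0 0 0 0" --pt "0 0 0 0 0 0 0" --pt "0 0 0 0 0 0 0" --pt "0 0 0 0 0 0 0"

```text
time_s: 15.48
eef_pos: [528.3, 14.9, 83.0]
ee_rot: [[-0.996, -0.087, 0.001], [-0.087, 0.996, -0.001], [-0.001, -0.001, -1.0]]
contact_force: [-2.5, -2.5, 4.7]
finger_gap: 0.3
grip_force: 2.4
```

>>> arm_command --pt "0 0 0.04 0 0 0 0" --pt "0 0 0.04 0 0 0 0" --pt "0 0 0 0 0 0 0" --pt "0 0 0 0 0 0 0" --pt "0 0 0 0 0 0 0" --pt "0 0 0 0 0 0 0" --pt "0 0 0 0 0 0 0" --pt "0 0 0 0 0 0 0"

```text
time_s: 16.15
eef_pos: [528.0, 15.7, 80.1]
ee_rot: [[-0.996, -0.088, -0.0], [-0.088, 0.996, 0.0], [0.0, 0.0, -1.0]]
contact_force: [0.4, 0.1, 0.8]
finger_gap: 0.2
grip_force: 0.4
```

The right edge clicked. A last firm press, then I retreat up and towards the robot and look.

>>> arm_command --pt "0 0 0.04 0 0 0 0" --pt "0 0 0.04 0 0 0 0" --pt "0 0 0 0 0 0 0" --pt "0 0 0 0 0 0 0" --pt "0 0 0 0 0 0 0" --pt "0 0 0 0 0 0 0" --pt "0 0 0 0 0 0 0" --pt "0 0 0 0 0 0 0"

```text
time_s: 16.82
eef_pos: [528.0, 15.7, 79.8]
ee_rot: [[-0.996, -0.088, 0.001], [-0.088, 0.996, 0.0], [-0.001, 0.0, -1.0]]
contact_force: [-4.2, 0.8, 9.5]
finger_gap: 0.2
grip_force: 4.4
```

>>> arm_command --pt "0 0 -0.5 0 0 0 0" --pt "0 0 -1 0 0 0 0" --pt "0 0 -1 0 0 0 0" --pt "0 0 -1 0 0 0 0" --pt "0 0 -1 0 0 0 0" --pt "0 0 -1 0 0 0 0" --pt "0 0 -0.5 0 0 0 0" --pt "0 0 0 0 0 0 0"

```text
time_s: 17.48
eef_pos: [529.1, 15.5, 232.2]
ee_rot: [[-0.996, -0.088, 0.006], [-0.088, 0.996, -0.0], [-0.006, -0.001, -1.0]]
contact_force: [1.5, 0.7, -0.2]
finger_gap: -0.3
grip_force: 0.0
```

>>> arm_command --pt "0.8 0.3 0 0 0 0 0" --pt "0.8 0.3 0 0 0 0 0" --pt "0.8 0.3 0 0 0 0 0" --pt "0.8 0.3 0 0 0 0 0" --pt "0.8 0.3 0 0 0 0 0" --pt "0.8 0.3 0 0 0 0 0" --pt "0 0 0 0 0 0 0" --pt "0 0 0 0 0 0 0"

```text
time_s: 18.15
eef_pos: [404.0, 50.0, 227.1]
ee_rot: [[-0.996, -0.088, -0.001], [-0.088, 0.996, -0.0], [0.001, 0.0, -1.0]]
contact_force: [0.3, 0.1, 0.1]
finger_gap: -0.3
grip_force: 0.0
```

Run:
```python
from rig import vision
import cv2,numpy as np
a=vision.read_camera("side")[:,:,::-1]; b=vision.read_camera("top")[:,:,::-1]
o=np.zeros((420,480+320,3),np.uint8)
o[:400,:480]=cv2.resize(a[180:280,260:380],(480,400),interpolation=cv2.INTER_CUBIC)
o[:240,480:]=cv2.resize(b,(320,240)); cv2.imwrite("pics/end.png",o)
cv2.imwrite("pics/endw.png",vision.read_camera("wrist")[:,:,::-1])
```

```text
(no output)
```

View pics/end.png

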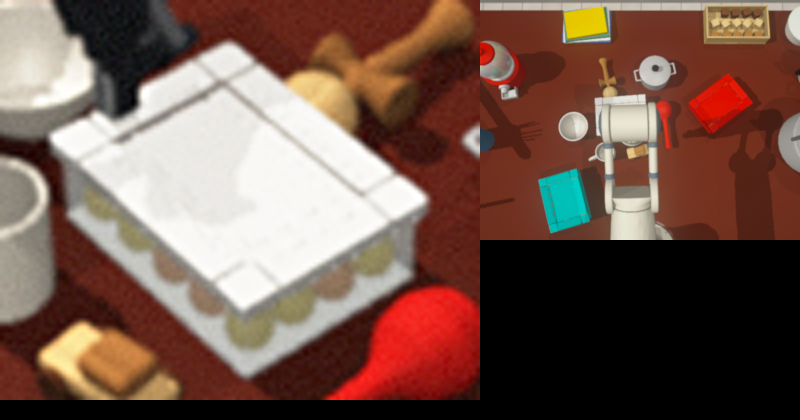

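View pics/endw.png

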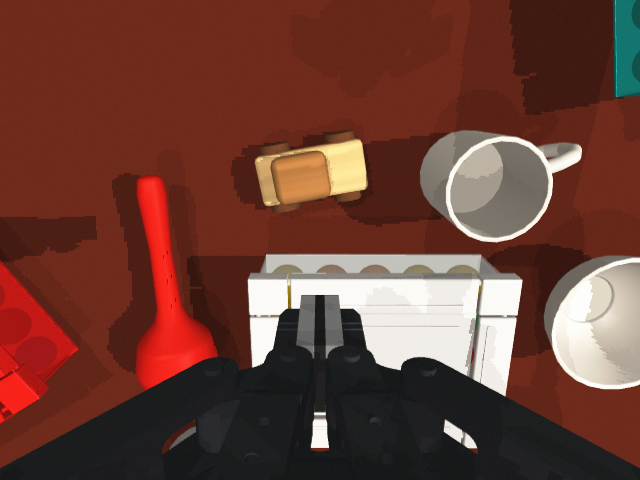

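The side crop shows the rim flush at the corners: front corner (245,300), right corner (425,200). The box and its neighbours stand where they were. The gripper partly hides the left edge, but it gave the same force drop and 80.0 mm stop as the others. The robot is clear, so I hand in.

```bash
python3 -c "
from rig import job_done
print(job_done())"
```

```text
the job is handed in; nothing more can be done
None
```

I pressed all four snap edges until each clicked and handed the job in after about 18 s; the final pictures show the rim flush and nothing moved, except the left edge, which the gripper partly hid and which I judged by its force drop and end height.

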